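Turn the dust diverter to the vise with the shell

TASK

A shell is clamped in one of the two vises and is about to be ground: set the dust diverter so that it draws from that vise's hood. Its handle is an indexing one: lift it out of its notch, turn the pointed nose toward that side, feel for that side's notch and let the handle drop fully home into it, then let go. Leave the rotary tool and the stack of shells where they are.

Things in the scene. Friction and masses are not known exactly. Their poses are not given: they have to be found in the camera images.
- diverter: Dust diverter fixed to the table: grey upright drum, 170 mm across, top at 92 mm, an alloy duct with a flat hood (107 mm high) to either side, trunk pipe at the back. Origin: under the drum's centre, on the table; x to the trunk pipe (back), y to the left hood, z up. The ducts leave 66 degrees to either side of -x; hood mouths 215 mm from the axis.
- handle_grip (a point): Middle of the handle's bar, on the turning axis, 134 mm above the table when home in a notch. Black flat-sided bar, 22 mm wide, 36 mm high (18 above and below this point), reaching 45 mm behind and 71 mm (pointed nose) ahead of the axis; -x of its frame points to the nose. Under it, 51 mm toward the nose, a tooth 12 mm wide sits 11 mm deep in the notch with 2.5 mm play each side.
- handle_nose (a point): Pointed tip of the handle, 71 mm from the turning axis, at half the bar's height.
- handle_turn (a joint): Handle angle about the upright axis, rad. 0: nose to the diverter's -x (shut notch, the start). Positive turns the nose to the left hood (diverter's +y, clockwise from above), negative to the right. The side notches lie anywhere from 1.00 to 1.30 either way (their plates are clamped differently each time, not told: feel for them). Rigid stops at +-1.5. It turns only when lifted 11 mm or more.
- ring (a point): Point on the turning axis at the height of the ring's top, 103 mm above the table. The brass ring on the drum has radii 40 to 64 mm and three notches 17 mm wide and 11 mm deep, one toward the diverter's -x (shut) and one on each side, above the ducts. A handle home in a notch has 0.05 rad of play either way; its tooth rides on the ring between notches and drops in under its spring.
- handle_lift (a joint): How far the handle is lifted along its axis, m: 0 home in a notch, 0.011 with its tooth on the ring, 0.018 fully lifted. A spring and its weight pull it down with 5 to 12 N.
- vise_shell: Red bench vise, fixed to the table before one of the two hoods, 100 mm base, about 125 mm high, holding an upright shell disc. Origin: centre of its underside.
- shell (a point): Middle of the white shell disc, 125 mm across and 14 mm thick, clamped upright in that vise, 145 mm above the table; its top edge is at 209 mm.
- vise_empty: The same red bench vise with empty jaws before the other hood, fixed. Origin: centre of its underside, 125 mm high.
- rotary_tool: Grey rotary grinding tool, 185 mm long, 50 mm high, lying loose behind one of the hoods. Origin: under its body on the table; x axis along it to the disc.
- shell_stack: Stack of four shells, 150 mm across, 42 mm high, loose. Origin: centre of its underside.
Not all that is in view belongs to the job. What is shaped like the vise_shell but green or turquoise is not meant.

How it is judged (in metres and radians):
At the end, for the whole second after the job is handed in: The nose points to the hood of the vise with the shell (handle_turn 0.93 to 1.38 if the shell is on the diverter's left, -1.38 to -0.93 if on its right), and the handle is down home in that side's notch (lifted less than 3 mm) and at rest (value of joint handle_lift below 0.003 m and ((y of shell in the frame of diverter above 0.1 m and value of joint handle_turn between 0.93 and 1.38 rad) or (y of shell in the frame of diverter below -0.1 m and value of joint handle_turn between -1.38 and -0.93 rad)) and velocity of joint handle_turn between -0.05 and 0.05 rad/s); the robot touches nothing.
It fails at once if the rotary tool is shifted by more than 25 mm (distance of rotary_tool from where it was at the start of the episode above 0.025 m).
It fails at once if the stack of shells is shifted by more than 25 mm (distance of shell_stack from where it was at the start of the episode above 0.025 m).
It also fails if it takes over 48 s, if anything falls off the work surface, if the arm or the gripper's body presses on something with over 40 N, if the wrist force passes 120 N, or if a joint passes its speed limit or range.

ROBOT

A 6-joint arm with a two-finger parallel gripper is mounted at the origin on the work surface. World frame = base frame: x ahead of the robot, y to its left, z up, the work surface at z = 0. Lengths are in m, angles in degrees, forces in N, time in s.
With the tool pointing down it reaches from about 0.425 to 1.125 m from the base axis. Payload 14.9 kg.
Tool frame: the origin (TCP) lies midway between the tips of the shut fingers; the grasp point (between the pads) lies 19 mm behind it; z points along the fingers, y is the line along which they close (so a half turn about z gives the same grasp; the last joint's range is limited). The gripper opens to 91 mm and grips with 3 to 60 N. Pads are 32 mm wide; open, the fingers measure 118 mm over their backs; the gripper's body (76 mm by 178 mm) begins 60 mm behind the grasp point.
Start: joints at [-72.153, 21.709, 99.362, -0, 58.929, -1.908], TCP at [0.237, -0.659, 0.214] pointing down, gripper open.
Joint ranges: [-158.91, 158.91], [-42.39, 125.64], [0.06, 152.35], [-60.88, 240.88], [17.5, 164.5], [-176.32, 176.32]. Speed limits (degrees/s): [108.29, 108.29, 136.94, 180, 180, 180].

INTERFACE

Orientations are given as [roll, pitch, yaw] about the fixed x, y, z axes, in that order (R = Rz(yaw) Ry(pitch) Rx(roll)).
In Python, from rig import r gives the robot as it stands. The module is installed in compiled form; this text tells all that it offers.
- The arm moves only by the shell command python3 -m creep 'ROWS' [FORCE]. ROWS is JSON, a list that holds one entry, the list of rows, each a list of 5 numbers: the finger opening in mm, from 0 to 91.2, then the shift along the tool's x, y, z as a fraction of full scale, then the turn about the tool's z as a fraction of full scale. In form: [[[fingers, x, y, z, spin], ...]]. A call has 1 to 20 rows; each row shifts and turns the commanded pose from where the row before left it, along the tool's axes as they then stand; what a row does not reach is not made up. Full scale, the value 1, is 0.08 m for a shift and 0.08 rad for a turn. A row lasts 1/10 s, in which the tool goes at most 50 mm and 8.59 degrees, less where a joint would pass 70% of its speed; a pose out of reach is approached as far as the arm can. A call with a number of a shift or a turn outside -1 to 1 is refused whole. A call with a gripper value outside its range is refused whole. The fingers move at their own pace and stop on an object; FORCE is the grip in N (left out, the last holds). Time passes only in rows, so rows that do not move let the fingers close. It gives the time, the measured TCP pose, the force, the opening and the grip force at its end, in the units of the state.
- r.read_state(): the state, without advancing time (a new reading comes with each control period).
- r.snapshot(name): name is "scene" or "top" or "wrist"; returns a dict with "pixels" (384x512x3 uint8, red, green, blue), "mtx" (3x3 intrinsics, pixels), "distortion" ([k1, k2, p1, p2, k3] as OpenCV has them; the pictures are not rectified), "R" (3x3) and "t" (3): a world point X has camera coordinates R X + t. Camera axes: x right, y down, z forward; pixel columns grow to the right and rows downward; lengths in m; the calibration is good to about 2 mm. A picture is of the moment at which its call begins. There is no depth.
- r.finish_job(): hands the job in; it is judged then, once.
The state is a dict: "time_s": time; "qpos": joint angles; "dq": joint speeds; "tau": joint torques, N m; "eef_pos": TCP position; "tcp_rot": TCP orientation; "force": force on the tool from outside, world axes, zero at the start; "torque": the same for the moment, N m; "grip_width": finger opening in m; "grip_force": force on a finger pad.
Only numpy, scipy, OpenCV 4.12 (cv2) and the standard library are available. Lean on these libraries where they do the work, as an engineer would, in place of code of your own. Each camera call takes 0.05 s, during which the arm holds its last target. There are 200 camera calls.

## Working session

There is one attempt and no reset: what is moved stays moved. The work goes in short steps, Python scripts to look and compute and a shell command to move; the robot and the scene stay as the last step left them, time stands still between calls to the robot, and variables do not carry over. Pictures are saved under pics/ and viewed, at most 10 in all, crops included, and the job is handed in when it is done.

```bash
mkdir -p pics; python3 - <<'E'
from rig import r
import cv2,numpy as np
for n in ("scene","top"):
    s=r.snapshot(n); cv2.imwrite(f"pics/{n}0.png",s["pixels"][:,:,::-1]); np.savez(f"{n}0.npz",**{k:np.array(v) for k,v in s.items()})
    R,t=np.array(s["R"]),np.array(s["t"]); print(n,-R.T@t,R[2],s["distortion"])
st=r.read_state(); print(st)
E
```

```text
scene [1.14683747 0.81340181 0.75807911] [-0.4902037  -0.68387252 -0.54038756] [-0.16300685  0.          0.          0.          0.        ]
top [ 0.41966774 -0.04679927  1.14915177] [ 0.12900944  0.00740302 -0.99161573] [-0.10148636  0.          0.          0.          0.        ]
{'time_s': 0.1, 'qpos': array([-7.21533353e+01,  2.17370116e+01,  9.93924992e+01, -1.66585531e-04,
        5.89291237e+01, -1.90816163e+00]), 'dq': array([ 0.05406283, -0.14623895, -0.08793529,  0.05967864,  0.01484574,
       -0.03688981]), 'tau': array([-1.74384470e-03, -7.65038252e+01, -4.35290623e+01,  6.51924522e-02,
        3.98343906e-02,  3.91501018e-06]), 'eef_pos': array([ 0.23647724, -0.65845993,  0.21333349]), 'tcp_rot': array([-1.79941393e+02, -1.80986509e-03,  1.97549114e+01]), 'force': array([-0.48258135,  1.04406148, -1.10196671]), 'torque': array([0.01010442, 0.01408185, 0.03309918]), 'grip_force': 0.0, 'grip_width': 0.09093787962975207}
```

View pics/scene0.png

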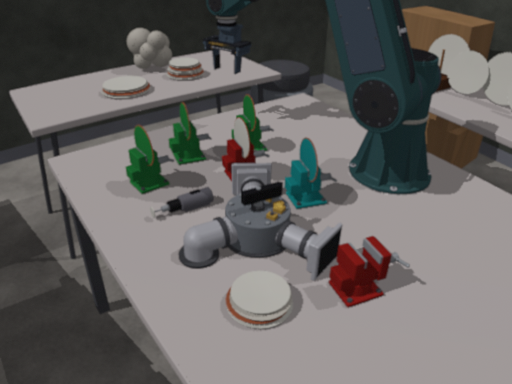

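View pics/top0.png

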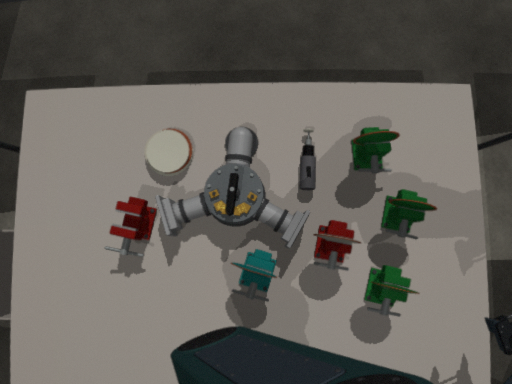

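The scene view shows the diverter drum near (258,222). The red vise with the shell is at (240,150), the empty one at (357,275), and the rest are green or turquoise decoys. In the top view the drum is at (235,192) with the trunk up (+x). The shell is at (336,240), on the diverter's right, so the turn is negative (counter-clockwise). The black bar runs from (233,175) to (231,214).

```bash
cat >h.py <<'E'
import cv2,numpy as np
def ray(s,uv,z):
    uv=np.array(uv,float).reshape(-1,1,2)
    n=cv2.undistortPoints(uv,s["mtx"],s["distortion"])[:,0]
    R,t=s["R"],s["t"]; d=np.c_[n,np.ones(len(n))]@R; c=-R.T@t
    return c+d*((z-c[2])/d[:,2])[:,None]
def proj(s,X):
    return cv2.projectPoints(np.array(X,float).reshape(-1,3),cv2.Rodrigues(s["R"])[0],s["t"],s["mtx"],s["distortion"])[0][:,0]
E
python3 - <<'E'
from h import *
s=dict(np.load("top0.npz")); im=s["pixels"]
m=(im.max(2)<45).astype(np.uint8); m[:165]=0;m[225:]=0;m[:,:205]=0;m[:,270:]=0
n,l,st,ce=cv2.connectedComponentsWithStats(m); k=1+st[1:,4].argmax(); print(st[k],ce[k])
ys,xs=np.where(l==k); P=ray(s,np.c_[xs,ys],.152)[:,:2]
(c,sz,a)=cv2.minAreaRect((P*1000).astype(np.float32)); print("bar",c,sz,a, P.mean(0))
u,_,vt=np.linalg.svd(P-P.mean(0)); print("dir",vt[0],np.degrees(np.arctan2(vt[0,1],vt[0,0])), "extent",((P-P.mean(0))@vt[0]).min(),((P-P.mean(0))@vt[0]).max())
print("rough drum",ray(s,[235,194],.092)); print("trunk",ray(s,[240,140],.08)); print("hoods",ray(s,[[169,214],[296,226]],.107)); print("shell",ray(s,[336,239],.209),"turq",ray(s,[254,269],.209),"tool",ray(s,[308,165],.03))
# scene camera: bar
s2=dict(np.load("scene0.npz"))
cv2.imwrite("pics/c.png",np.hstack([cv2.resize(im[150:250,150:280,::-1],None,fx=3,fy=3,interpolation=2),cv2.resize(s2["pixels"][160:260,200:330,::-1],None,fx=3,fy=3,interpolation=2)]))
E
```

```text
[226 173  14  43 362] [231.98342541 193.70165746]
bar (561.9533081054688, 26.765087127685547) (31.805456161499023, 114.78217315673828) 81.29061889648438 [0.56300709 0.02904208]
dir [-0.9918488   0.12742041] 172.67944725052314 extent -0.056691197568107345 0.058028071439146914
rough drum [[0.57056433 0.02505217 0.092     ]]
trunk [[0.73179966 0.01141021 0.08      ]]
hoods [[ 0.51368153  0.20882204  0.107     ]
 [ 0.47768898 -0.14448847  0.107     ]]
shell [[ 0.4386227  -0.23409194  0.209     ]] turq [[ 0.36692946 -0.02957482  0.209     ]] tool [[ 0.66631227 -0.19199456  0.03      ]]
```

View pics/c.png

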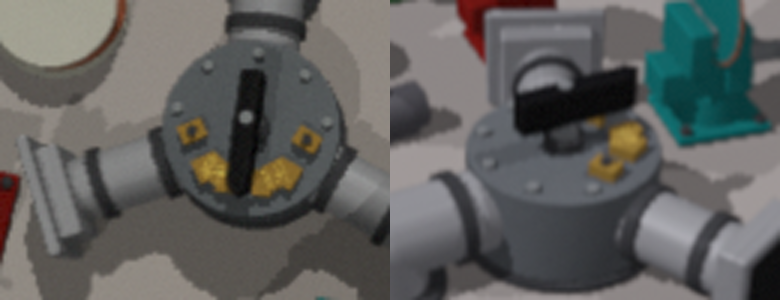

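```bash
python3 - <<'E'
from h import *
s=dict(np.load("top0.npz")); im=s["pixels"].astype(int)
sub=im[183:196,226:240].max(2); print(sub)
print("hub",ray(s,[[232,189]],.152))
# drum rim: grey drum ellipse centre check, project circle
for c in ([.5746,.0275],[.572,.026]):
  a=np.linspace(0,2*np.pi,8,endpoint=False); print(proj(s,np.c_[c[0]+.085*np.cos(a),c[1]+.085*np.sin(a),0*a+.092]).round().tolist())
E
```

```text
[[ 86  84  70  37  23  20  17  21  26  21  12  24  68  73]
 [ 87  86  65  33  25  22  19  23  26  19  15  30  68  76]
 [ 86  84  55  28  20  23  23  25  25  18  14  29  67  73]
 [ 87  82  48  24  29  41  45  36  26  14  15  29  68  72]
 [ 86  82  47  34  71 103 105  80  41  13   8  34  65  73]
 [ 84  75  41  51 103 115 118 107  55  20  15  33  57  69]
 [ 81  63  32  50 105 114 115 110  56  20  12  38  46  63]
 [ 82  50  27  37  89 109 108  81  41  15  19  50  48  57]
 [ 80  51  25  22  34  48  52  34  23  14  28  52  46  47]
 [ 84  47  24  19  24  29  26  25  19   9  28  41  44  46]
 [ 81  44  21  23  22  18  21  22  17  16  32  41  45  44]
 [ 78  41  23  21  20  23  22  21  15  16  27  38  44  45]
 [ 62  32  21  18  22  21  22  19  14  13  25  38  38  61]]
hub [[0.57559538 0.02902354 0.152     ]]
[[234.0, 163.0], [213.0, 172.0], [204.0, 193.0], [213.0, 214.0], [234.0, 223.0], [255.0, 214.0], [264.0, 192.0], [255.0, 172.0]]
[[235.0, 164.0], [214.0, 173.0], [205.0, 194.0], [213.0, 215.0], [235.0, 223.0], [256.0, 214.0], [265.0, 193.0], [256.0, 172.0]]
```

Target axis is about (0.575, 0.029), bar yaw about -7°. I'll rise first and cross above the shells.

```bash
python3 -m creep '[[[60,0,0,-0.5,0],[60,0,0,-0.5,0],[60,0.382,-0.37,0,0],[60,0.382,-0.37,0,0],[60,0.382,-0.37,0,0],[60,0.382,-0.37,0,0],[60,0.382,-0.37,0,0],[60,0.382,-0.37,0,0],[60,0.382,-0.37,0,0],[60,0.382,-0.37,0,0],[60,0.382,-0.37,0,0],[60,0.382,-0.37,0,0],[60,0.382,-0.37,0,0],[60,0.382,-0.37,0,0],[60,0.382,-0.37,0,0],[60,0.382,-0.37,0,0],[60,0.382,-0.37,0,0],[60,0.382,-0.37,0,0],[60,0.382,-0.37,0,0],[60,0.382,-0.37,0,0]]]'; python3 -m creep '[[[60,0,0,0,0.97],[60,0,0,0,0.97],[60,0,0,0,0.97],[60,0,0,0,0.97],[60,0,0,0,0.97],[60,0,0,0,0.97],[60,0,0,0,0]]]'
```

```text
time_s: 2.1
eef_pos: [0.5746, 0.0304, 0.2938]
tcp_rot: [-180.0, 0.0, 19.8]
force: [-0.1, -1.3, 1.0]
grip_width: 0.0597
grip_force: 0.0
time_s: 2.8
eef_pos: [0.574, 0.0286, 0.2937]
tcp_rot: [180.0, 0.0, -7.0]
force: [-0.7, 0.6, 0.1]
grip_width: 0.0601
grip_force: 0.0
```

```bash
python3 - <<'E'
from rig import r
from h import *
s=r.snapshot("wrist"); s={k:np.array(v) for k,v in s.items()}; im=s["pixels"]
cv2.imwrite("pics/w1.png",im[:,:,::-1]); np.savez("w1.npz",**s); st=r.read_state(); print(st["eef_pos"],st["tcp_rot"],st["qpos"],st["force"])
print(-s["R"].T@s["t"],s["R"][2])
E
```

```text
[0.57403527 0.02857615 0.29369905] [ 1.79996675e+02  2.53363421e-02 -6.82392906e+00] [ 5.26537702e-01  5.31200241e+00  1.10921007e+02 -6.23794729e-05
  6.37925441e+01  9.73504936e+01] [-0.21654851  0.72394391 -0.03294018]
[0.64705038 0.02074269 0.46435233] [-0.25735878  0.03137982 -0.96580628]
```

View pics/w1.png

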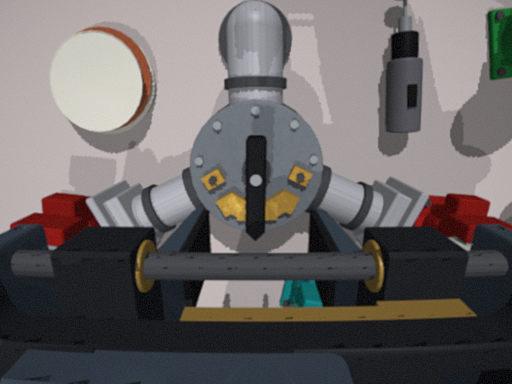

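The wrist view shows the bar upright along column 256, with its hub at (256,180) and nose at (256,240), centred between the fingers.

```bash
python3 - <<'E'
from h import *
s=dict(np.load("w1.npz")); im=s["pixels"]
P=ray(s,[[256,181],[256,137]],.152); print(P, np.degrees(np.arctan2(*(P[1]-P[0])[1::-1])))
print(ray(s,[256,240],.134))
print(im[150:240:15,240:272].max(2))
E
```

```text
[[0.57565199 0.03267186 0.152     ]
 [0.62174322 0.02690354 0.152     ]] -7.133484540193912
[[0.49996729 0.04233345 0.134     ]]
[[121 126 122 127 125  99  47  25  22  30  27  26  32  30  32  35  36  28
   21  33  29  29  29  34  24  32  65  97 107 106 108 108]
 [121 122 105  85  70  60  31  23  28  33  29  30  36  35  29  31  36  32
   31  31  35  28  29  24  26  22  44  65  60  67  92 106]
 [122 102  81  78  74  60  26  20  21  71 132 165 166 161 164 165 162 161
  162 164 160 122  63  26  16  28  49  58  64  84  99 108]
 [ 99  98 102 109 102  78  42  22  22  35  36  33  34  34  32  31  32  32
   35  30  24  34  33  22  33  62  93 102 105 107 105  98]
 [210 202 189 181 175 136  62  27  31  36  33  34  25  39  31  34  30  37
   28  27  32  35  22  23  54 116 154 158 150 145 145 151]
 [116 116 124 121 109  71  30  19  26  23  30  17  26  23  22  25  36  17
   20  20  26  11  24  13  40  81 106 103 103 101 103 101]]
```

```bash
python3 -m creep '[[[50,0,-0.03,0.45,0],[45,0,0,0.45,0],[45,0,0,0.45,0],[45,0,0,0.4,0],[45,0,0,0.25,0],[45,0,0,0.15,0],[45,0,0,0,0],[45,0,0,0,0]]]' 5; python3 -m creep '[[[20,0,0,0,0],[18,0,0,0,0],[18,0,0,0,0],[18,0,0,0,0],[18,0,0,0,0],[18,0,0,0,0]]]' 5
```

```text
time_s: 3.65
eef_pos: [0.575, 0.031, 0.1227]
tcp_rot: [-180.0, -0.0, -6.9]
force: [-0.0, 0.7, -0.4]
grip_width: 0.045
grip_force: 0.0
time_s: 4.25
eef_pos: [0.575, 0.0318, 0.1227]
tcp_rot: [-179.9, -0.1, -6.9]
force: [-0.9, 8.6, 5.2]
grip_width: 0.0222
grip_force: 5.0
```

```bash
python3 -m creep '[[[18,0,-0.015,0,0],[18,0,0,0,0],[18,0,0,0,0]]]' 5; python3 -m creep '[[[15,0,0,0,0],[15,0,0,0,0],[15,0,0,0,0],[15,0,0,0,0]]]' 40;  python3 -m creep '[[[15,0,0,-0.08,0],[15,0,0,-0.08,0],[15,0,0,-0.02,0],[15,0,0,0,0],[15,0,0,0,0]]]' 40
```

```text
time_s: 4.55
eef_pos: [0.575, 0.0322, 0.1226]
tcp_rot: [-180.0, -0.0, -6.9]
force: [-2.6, 0.8, 6.2]
grip_width: 0.022
grip_force: 5.0
time_s: 4.95
eef_pos: [0.575, 0.0322, 0.1226]
tcp_rot: [-180.0, -0.0, -6.9]
force: [-1.4, 2.3, 6.5]
grip_width: 0.0218
grip_force: 40.0
time_s: 5.45
eef_pos: [0.5748, 0.0322, 0.1363]
tcp_rot: [-180.0, -0.0, -6.9]
force: [5.5, 1.3, -8.9]
grip_width: 0.022
grip_force: 40.0
```

```bash
python3 -m creep '[[[15,0,0,0,-0.5],[15,0,0,0,-0.5],[15,0,0,0,-0.5],[15,0,0,0,-0.5],[15,0,0,0,0]]]' 40
```

```text
time_s: 5.95
eef_pos: [0.5748, 0.032, 0.1361]
tcp_rot: [180.0, -0.0, 2.3]
force: [5.2, -0.4, -8.7]
grip_width: 0.022
grip_force: 40.0
```

```bash
python3 -m creep '[[[15,0,0,0,-0.66],[15,0,0,0,-0.66],[15,0,0,0,-0.66],[15,0,0,0,-0.66],[15,0,0,0,-0.66],[15,0,0,0,-0.66],[15,0,0,0,-0.66],[15,0,0,0,-0.66],[15,0,0,0,-0.66],[15,0,0,0,-0.66],[15,0,0,0,-0.66],[15,0,0,0,-0.66],[15,0,0,0,-0.66],[15,0,0,0,-0.66],[15,0,0,0,0]]]' 40; python3 -c "
from rig import r
s=r.read_state();print(s['torque'])"
```

```text
time_s: 7.45
eef_pos: [0.5753, 0.0312, 0.1363]
tcp_rot: [179.9, 0.0, 44.7]
force: [7.8, -7.6, -8.6]
grip_width: 0.0219
grip_force: 40.0
[-1.68460651 -1.62487096 -0.00550078]
```

```bash
python3 -m creep '[[[15,0,0.013,0.025,0],[15,0,0,0.02,0],[15,0,0,0,0]]]' 40; python3 -m creep '[[[15,0,0,0,-0.3],[15,0,0,0,-0.3],[15,0,0,0,0]]]' 40; python3 -m creep '[[[15,0,0,0,-0.3],[15,0,0,0,-0.3],[15,0,0,0,0]]]' 40;
```

```text
time_s: 7.75
eef_pos: [0.5757, 0.0312, 0.1332]
tcp_rot: [180.0, 0.0, 44.6]
force: [1.4, -1.8, 2.8]
grip_width: 0.0223
grip_force: 40.0
time_s: 8.05
eef_pos: [0.5758, 0.0313, 0.1332]
tcp_rot: [180.0, -0.0, 47.5]
force: [2.6, -2.1, 5.3]
grip_width: 0.0221
grip_force: 40.0
time_s: 8.35
eef_pos: [0.5758, 0.0313, 0.1331]
tcp_rot: [180.0, -0.0, 50.2]
force: [2.7, -2.6, 5.9]
grip_width: 0.0223
grip_force: 40.0
```

```bash
python3 -m creep '[[[15,0,0,0.015,-0.3],[15,0,0,0,-0.3],[15,0,0,0,0]]]' 40; python3 -m creep '[[[15,0,0,0,-0.3],[15,0,0,0,-0.3],[15,0,0,0,0]]]' 40
```

```text
time_s: 8.65
eef_pos: [0.5761, 0.0315, 0.1323]
tcp_rot: [179.9, -0.1, 52.9]
force: [1.2, 0.6, 9.1]
grip_width: 0.0218
grip_force: 40.0
time_s: 8.95
eef_pos: [0.5759, 0.0314, 0.1313]
tcp_rot: [179.9, -0.1, 55.7]
force: [8.3, -2.7, -7.1]
grip_width: 0.0218
grip_force: 40.0
```

Force flipped to the spring load and z dropped, so the tooth is over the notch. Lowering.

```bash
python3 -m creep '[[[15,0,0,0.03,-0.2],[15,0,0,0.02,0],[15,0,0,0,0]]]' 40; python3 -m creep '[[[15,0,0,0.03,0],[15,0,0,0.02,0],[15,0,0,0,0]]]' 40; python3 -c "
from rig import r
s=r.read_state();print(s['torque'])"
```

```text
time_s: 9.25
eef_pos: [0.5759, 0.0313, 0.1271]
tcp_rot: [179.9, -0.0, 56.5]
force: [7.1, -3.4, -7.9]
grip_width: 0.0221
grip_force: 40.0
time_s: 9.55
eef_pos: [0.5759, 0.0313, 0.1231]
tcp_rot: [179.9, -0.0, 56.5]
force: [7.4, -2.5, -6.4]
grip_width: 0.0219
grip_force: 40.0
[-3.01088061e-01 -1.87197435e+00 -1.95778579e-04]
```

```bash
python3 -m creep '[[[15,0,0,0.006,0],[15,0,0,0,0],[24,0,0,0,0],[45,0,0,0,0],[45,0,0,0,0],[45,0,0,0,0]]]' 10; python3 -m creep '[[[45,0,0,-0.2,0],[45,0,0,-0.4,0],[45,0,0,-0.5,0],[45,0,0,-0.5,0],[45,0,0,-0.5,0],[45,0,0,0,0],[45,0,0,0,0]]]'; python3 - <<'E'
from rig import r
from h import *
a=[]
for n in("scene","wrist"):
    s=r.snapshot(n); s={k:np.array(v) for k,v in s.items()}; np.savez(n+"2.npz",**s); im=s["pixels"][:,:,::-1]
    a.append(cv2.resize(im[160:260,200:330],(390,300)) if n=="scene" else cv2.resize(im,(400,300)))
cv2.imwrite("pics/end.png",np.hstack(a))
E
```

```text
time_s: 10.15
eef_pos: [0.5751, 0.0315, 0.1229]
tcp_rot: [-180.0, 0.0, 56.5]
force: [1.3, -0.8, 0.3]
grip_width: 0.044
grip_force: 0.0
time_s: 10.85
eef_pos: [0.5756, 0.0314, 0.2928]
tcp_rot: [179.9, -0.1, 56.5]
force: [0.1, -0.3, 1.1]
grip_width: 0.0448
grip_force: 0.0
```

View pics/end.png

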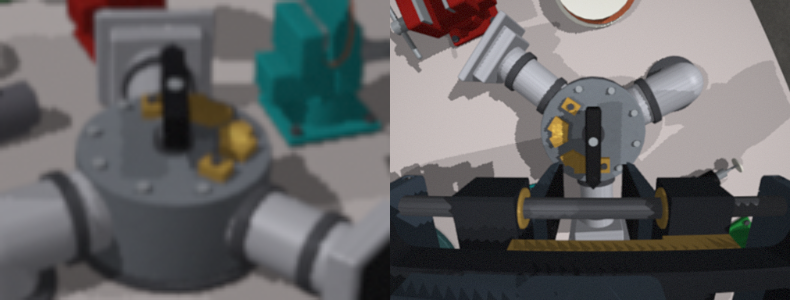

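The nose now points at the right hood, in front of the shell vise. I'll check the hub height before handing in.

```bash
python3 - <<'E'
from h import *
for n,(u0,v0,u1,v1) in {"scene":(252,180,266,198),"wrist":(248,170,274,194)}.items():
    s=dict(np.load(n+"2.npz")); p=s["pixels"][v0:v1,u0:u1].max(2); 
    m=((p>75)).astype(np.uint8); k,l,st,ce=cv2.connectedComponentsWithStats(m); print(n,[(st[i].tolist(),(ce[i]+[u0,v0]).round(1).tolist()) for i in range(1,k)])
    print([ (z,proj(s,[.5755,.0315,z]).round(1).tolist()) for z in(.152,.155,.163)])
E
```

```text
scene [([0, 1, 2, 11, 19], [252.4, 185.8]), ([10, 0, 4, 7, 17], [264.0, 182.1]), ([4, 6, 5, 4, 16], [258.0, 187.5]), ([13, 13, 1, 1, 1], [265.0, 193.0]), ([0, 14, 2, 4, 8], [252.5, 195.5]), ([13, 15, 1, 3, 3], [265.0, 196.0])]
[(0.152, [[258.1, 187.9]]), (0.155, [[258.1, 186.9]]), (0.163, [[258.2, 184.1]])]
wrist [([6, 5, 13, 13, 123], [259.8, 181.2]), ([22, 7, 4, 17, 58], [271.6, 186.1])]
[(0.152, [[259.3, 182.9]]), (0.155, [[259.3, 183.6]]), (0.163, [[259.3, 185.4]])]
```

The hub sits at the home height (row 187.5 against 187.9 expected), and the arm is clear.

```bash
python3 -c "
from rig import r
print(r.finish_job())"
```

```text
the job is handed in; nothing more can be done
None
```

The diverter handle is turned to the right-hand hood, in front of the vise holding the shell, and sits fully down in that side's notch. The gripper let go and is clear, and the job was handed in at about 11 s; no verdict was returned.

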